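# Set the filter-wheel dial to the clip

## Robot

A 7-joint arm with a two-finger parallel gripper is mounted at the origin on the work surface. World frame = base frame: x ahead of the robot, y to its left, z up, the work surface at z = 0. Lengths are in m, angles in degrees, forces in N, time in s.
With the tool pointing down it reaches from about 0.425 to 0.875 m from the base axis. Payload 4.7 kg.
Tool frame: the origin (TCP) lies at the very end of the fingers, on their centre line; the grasp point (between the pads) lies env.grip_point_offset behind it (env.grip_point_offset is the distance from the TCP to the grasp point, in m); z points along the fingers, y is the direction in which the jaws open and shut (so a half turn about z gives the same grasp; the last joint's range is limited). The gripper opens to 87 mm and grips with 3 to 60 N. Pads are 19 mm wide; open, the fingers measure 117 mm over their backs; the gripper's body (75 mm by 190 mm) begins 51 mm behind the grasp point.
Start: joints at [64.005, 18.392, -4.016, 83.108, 1.295, 78.541, -3.26], TCP at [0.293, -0.58, 0.223] pointing down, gripper open.
Joint ranges: [-163.93, 163.93], [-17.29, 119.83], [-79.2, 71.16], [3.27, 140.29], [-89.18, 269.18], [5.43, 117.66], [-154.24, 154.24]. Speed limits (degrees/s): [147.25, 147.25, 180, 180, 180, 180, 180].

## Interface

Orientations are given as [roll, pitch, yaw] about the fixed x, y, z axes, in that order (R = Rz(yaw) Ry(pitch) Rx(roll)).
In Python, from cell import env gives the robot as it stands.
- The arm moves only by the tool send_rows, never from a script. Its argument "plan" is a list of rows, each a list of 7 numbers: the finger opening in mm, from 0 to 87, then the shift along the tool's x, y, z in mm, then the turn, a rotation vector about the tool's x, y, z in rad. A call has 1 to 12 rows; each row shifts and turns the commanded pose from where the row before left it, along the tool's axes as they then stand; what a row does not reach is not made up. A row lasts 1/10 s, in which the tool goes at most 50 mm and 8.59 degrees, less where a joint would pass 70% of its speed; a pose out of reach is approached as far as the arm can. A call is refused whole if a number of a shift passes 50 or a number of a turn 0.15, either way. A call with a gripper value outside its range is refused whole. The fingers move at their own pace and stop on an object; "grip_force" is the grip in N (left out, the last holds). Time passes only in rows, so rows that do not move let the fingers close. It gives the time, the measured TCP pose, the force and the opening at its end, in the units of the state.
- env.get_obs(): the state, without advancing time (a new reading comes with each control period).
- env.read_camera(name): name is "scene" or "top" or "wrist"; returns the picture (480x640x3 uint8, red, green, blue); there is no depth.
- env.get_calibration(name): a dict with "fx", "fy", "cx", "cy" (pixels), "extrinsics" (4x4, takes a point from camera to world coordinates). Camera axes: x right, y down, z forward; pixel columns grow to the right and rows downward; lengths in m; the calibration is good to about 2 mm. A picture is of the moment at which its call begins: read the wrist's pose just before it. get_calibration takes no time and is no camera call; for the wrist camera it gives the pose at the moment of the call.
- env.sign_off(): hands the job in, once; it reports no verdict.
Trained networks look in the newest picture that a camera, given by its name, has taken for a name from the list of things; names that differ only in an ending like _2 or _b are one class to them, and where a whole thing is asked for, a point or a joint stands for the part that bears it (a point fixed in the world has none). Each returns a list of dicts, best first, with "confidence" (0 to 1); they miss things now and then, are a little off and sometimes report something else, mostly with a low value. They report only what shows in the picture. A call takes as long as a camera call. They do not tell look-alikes from the thing itself.
- env.regions_of(camera, query): "region" (480x640 bool, what is visible of it) and "rect" ([left, top, right, bottom] in pixels, round what is visible of it).
The state is a dict: "time_s": time; "qpos": joint angles; "joint_velocities": joint speeds; "effort": joint torques, N m; "tool_pos": TCP position; "tool_rot": TCP orientation; "force": force on the tool from outside, world axes, zero at the start; "wrist_torque": the same for the moment, N m; "grip_width": finger opening in m.
Only numpy, scipy, OpenCV 4.12 (cv2) and the standard library are available. Lean on these libraries where they do the work, as an engineer would, in place of code of your own. Each camera call takes 0.05 s, during which the arm holds its last target. There are 200 camera calls.

## Task

On the microscope's filter-wheel console, push the dial round by its upright finger stud, either way, until the white index line on the dial lines up with the tip of the set-point clip on the scale ring; then, with the dial left lined up, press the round push key on the key box beside the console down fully to confirm. Only push with the fingers: do not pinch or straddle the stud, do not shift the clip, do not press the key before the dial is set, leave the loose things where they stand, and finish clear of everything.

Things in the scene. Friction and masses are not known exactly. Their poses are not given: they have to be found in the camera images.
- console: The filter-wheel console: a white box 240 x 240 x 45 mm, fixed to the bench. Origin: centre of its underside, on the dial's axis; z up, its sides along its x and y. On its top, centred, lie a white scale ring (88 mm radius, 6 mm high, black tick every 10 degrees) and the dial. Two small fixed knobs (radius 11 mm, 14 mm high) stand in the corners at its x = -103, y = +-103 mm.
- dial (a joint): Angle of the dial in the console, rad, growing counter-clockwise seen from above; at 0 the index line points along the console's +x and the stud along its -x. It starts within about 1.2 rad of 0, turns either way to its stops at +-6.2 rad, and stays where it is left: friction needs about 0.06 N m (1.2 N at the stud).
- dial_axis (a point): The dial's centre, on its flat top face, 59 mm above the bench. The dial is a flat black disc of 68 mm radius and 8 mm thick, whose vertical axis is the console's centre; its top face is the highest part there but for the stud.
- dial_index (a point): Outer end of the dial's index mark, a white line 4 mm wide running radially on the dial's top; this point is 69 mm from the axis, at the height of the dial's top. It turns with the dial, opposite the stud.
- dial_stud (a point): Centre of the top of the dial's finger stud, an upright round steel post 18 mm in diameter standing 22 mm above the dial's top, 50 mm from the axis, so its top is 81 mm above the bench. Pushed sideways along its circle it turns the dial.
- clip_tip (a point): The pointed end of the set-point clip: a small black pointer sitting on the scale ring and marking the target line. This point is 69 mm from the dial's axis, 1 mm inside the pointer's tip, at the height of the dial's top; the clip itself reaches from 70 to 104 mm from the axis, is 22 mm wide at most, tapering inward to 4 mm, and its top is 3 mm below the dial's top face. The dial is set when dial_index lies at this point. The clip can slide round the ring if knocked hard.
- key_box: The key box: a grey box 90 x 90 x 45 mm, fixed to the bench, with a round flat push key in the middle of its top. Stands to the left or right of the console. Origin: centre of its underside.
- key_top (a point): Centre of the top of the push key (a round button of 16 mm radius, which faces up), 67 mm above the bench.
- key (a joint): How far the key is pressed down, m: 0 released, 0.006 fully down. It springs back; fully down takes 5 N. It counts as pressed beyond 0.004.
- ball_box: A trackball box of the same size as the key box, with a fixed ball (27 mm radius) on top, 80 mm high in all, on the other side of the console; not used. Origin: centre of its underside.
- cap: Bystander: loose black objective cap, 24 mm diameter, 17 mm high, on the console's top near the corner at its x = +100, y = -100 mm. Origin: centre of its underside.
- oil: Bystander: loose amber bottle, 32 mm diameter, 75 mm high. Origin: centre of its underside.
- objective: Bystander: loose metal microscope objective standing upright, 30 mm diameter, 46 mm high. Origin: centre of its underside.
- dish: Bystander: loose covered clear dish, 92 mm diameter, 15 mm high. Origin: centre of its underside.
- slide_box: Bystander: loose flat slide box, 85 x 100 x 33 mm. Origin: centre of its underside.
- mouse: Bystander: loose computer mouse, 100 x 58 x 27 mm. Origin: centre of its underside.
- tube_stand: Bystander: loose block 60 x 120 x 30 mm with four short tubes, 55 mm high in all. Origin: centre of its underside.
There are look-alikes about, which are no part of the job. What is shaped like the key_box but blue or green is not meant.

How it is judged:
By the outcome, as a careful person would: the job done as asked, in the order asked, and still so for the second after the job is handed in, with the robot touching nothing.
It also fails if it takes over 51 s, if anything falls off the work surface, if the arm or the gripper's body presses on something with over 40 N, if the wrist force passes 120 N, or if a joint passes its speed limit or range.

## Working session

There is one attempt and no reset: what is moved stays moved. The work goes in short steps, Python scripts to look and compute and a tool call to move; the robot and the scene stay as the last step left them, time stands still between calls to the robot, and variables do not carry over. Pictures are saved under pics/ and viewed, about 8 in all and at most 12, crops included, and the job is handed in when it is done.

Besides the shell and the picture viewer there is one more tool, called after ">>>" by a JSON object that holds its "method" and its "body", one argument or row to a line. send_rows: Moves the arm, as the interface text tells. Its arguments: {"type":"object","properties":{"plan":{"type":"array"},"grip_force":{"type":"number"}},"required":["plan"]}

```bash
mkdir -p pics; ls
cat > h.py <<'E'
import numpy as np, cv2
from cell import env
def snap(cam,fn=None):
    im=env.read_camera(cam)
    if fn: cv2.imwrite('pics/'+fn,im[:,:,::-1])
    return im
def ray(cam,u,v):
    c=env.get_calibration(cam);E=np.array(c['extrinsics'])
    d=E[:3,:3]@np.array([(u-c['cx'])/c['fx'],(v-c['cy'])/c['fy'],1]);return E[:3,3],d/np.linalg.norm(d)
def atz(cam,u,v,z):
    o,d=ray(cam,u,v);return o+d*(z-o[2])/d[2]
def proj(cam,p):
    c=env.get_calibration(cam);E=np.array(c['extrinsics']);q=E[:3,:3].T@(np.array(p)-E[:3,3])
    return np.array([c['fx']*q[0]/q[2]+c['cx'],c['fy']*q[1]/q[2]+c['cy']])
def tri(*rs):
    A=0;b=0
    for o,d in rs:
        M=np.eye(3)-np.outer(d,d);A=A+M;b=b+M@o
    return np.linalg.solve(A,b)
def find(cam,q,n=2):
    out=[]
    for r in env.regions_of(cam,q)[:n]:
        ys,xs=np.nonzero(r['region']);out.append((round(r['confidence'],2),round(xs.mean(),1),round(ys.mean(),1),[int(a) for a in r['rect']]))
    return out
E
python3 - <<'E'
from h import *
o=env.get_obs();print(o['time_s'],o['tool_pos'],o['tool_rot'],o['force'],env.grip_point_offset)
for c in['top','scene']:
    snap(c,c+'0.png')
    for q in['console','dial','dial_stud','dial_index','clip_tip','key_box','key_top','ball_box']:print(c,q,find(c,q))
E
```

```text
pics
0.0 [ 0.29278242 -0.57971818  0.2214526 ] [-1.79891420e+02  9.38591407e-03  2.68054108e+01] [0.09189202 0.6530441  0.55352284] 0.0187
top console [(0.71, np.float64(322.0), np.float64(216.7), [275, 172, 369, 260])]
top dial [(0.78, np.float64(322.3), np.float64(214.4), [298, 191, 344, 238])]
top dial_stud [(0.71, np.float64(322.2), np.float64(214.2), [299, 189, 347, 239]), (0.34, np.float64(438.4), np.float64(227.8), [433, 224, 444, 233])]
top dial_index [(0.87, np.float64(322.3), np.float64(214.4), [294, 190, 345, 240])]
top clip_tip [(0.61, np.float64(348.0), np.float64(235.8), [343, 231, 351, 242])]
top key_box [(0.92, np.float64(411.2), np.float64(323.2), [391, 303, 431, 345]), (0.9, np.float64(469.8), np.float64(294.7), [452, 280, 491, 310])]
top key_top [(0.7, np.float64(438.3), np.float64(227.8), [434, 222, 445, 235]), (0.64, np.float64(473.1), np.float64(294.2), [468, 287, 479, 300])]
top ball_box [(0.9, np.float64(188.9), np.float64(227.1), [171, 212, 208, 244])]
scene console [(0.67, np.float64(316.1), np.float64(280.3), [254, 229, 379, 331])]
scene dial [(0.84, np.float64(315.3), np.float64(268.5), [290, 244, 345, 286])]
scene dial_stud [(0.86, np.float64(315.2), np.float64(268.6), [288, 247, 341, 287]), (0.5, np.float64(275.5), np.float64(198.0), [265, 195, 282, 204])]
scene dial_index [(0.86, np.float64(315.3), np.float64(268.9), [288, 245, 338, 286])]
scene clip_tip [(0.44, np.float64(323.0), np.float64(244.8), [318, 240, 329, 250]), (0.32, np.float64(316.1), np.float64(279.9), [256, 228, 379, 329])]
scene key_box [(0.93, np.float64(362.6), np.float64(198.0), [342, 183, 383, 214]), (0.9, np.float64(276.3), np.float64(209.2), [258, 193, 297, 227])]
scene key_top [(0.41, np.float64(315.3), np.float64(168.9), [310, 163, 321, 173]), (0.41, np.float64(265.2), np.float64(156.0), [260, 153, 272, 161])]
scene ball_box [(0.66, np.float64(413.1), np.float64(380.1), [386, 352, 442, 409])]
```

View pics/top0.png

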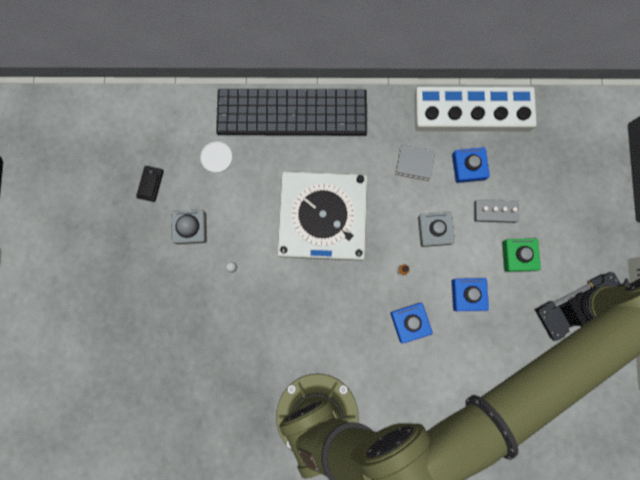

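View pics/scene0.png

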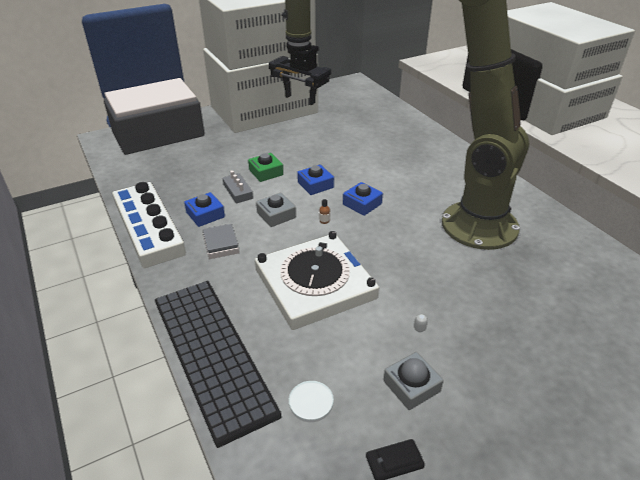

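The top view shows the console at about (322,216). The white line points up-left to (304,200), the stud is near (338,224) and the clip near (347,235). The grey key box is at (436,229), with blue and green look-alikes around it. The dial needs roughly a half turn.

Run:
```python
from h import *
np.set_printoptions(precision=4,suppress=True)
for n,u,v,z in[('console',322,215,.059),('keybox',436,229,.045),('key',438.4,227.8,.067),('stud',338,224,.081),('idx',305,200,.059),('clip',345,233,.059),('oil',404,269,.05),('oilbase',404,269,0)]:print(n,atz('top',u,v,z))
print('tri key',tri(ray('top',438.4,227.8),ray('scene',275.5,198)))
print('tri dial',tri(ray('top',322.3,214.4),ray('scene',315.3,268.5)))
c=env.get_calibration('wrist');print(c)
print(env.get_obs()['qpos'])
```

```text
console [ 0.5416 -0.0102  0.059 ]
keybox [ 0.5064 -0.3254  0.045 ]
key [ 0.5063 -0.3274  0.067 ]
stud [ 0.5131 -0.0537  0.081 ]
idx [0.5835 0.0371 0.059 ]
clip [ 0.4918 -0.0734  0.059 ]
oil [ 0.3949 -0.2343  0.05  ]
oilbase [ 0.3989 -0.2418  0.    ]
tri key [ 0.5057 -0.3269  0.0677]
tri dial [ 0.5427 -0.0105  0.058 ]
{'fx': 409.94069475759676, 'fy': 409.94069475759676, 'cx': 315.14194250187353, 'cy': 240.21772261106696, 'extrinsics': array([[ 0.4504, -0.8646, -0.2226,  0.3536],
       [-0.8928, -0.4362, -0.1124, -0.5498],
       [ 0.    ,  0.2494, -0.9684,  0.3846],
       [ 0.    ,  0.    ,  0.    ,  1.    ]])}
[64.008  18.3896 -4.0171 83.1076  1.2947 78.5416 -3.2588]
```

```bash
cat >> h.py <<'E'
from scipy.spatial.transform import Rotation as R
def rows(wps,n=None,op=0,start=None):
    """wps: list of (x,y,z,yaw deg); prints rows from measured pose (tool down), each wp one row"""
    o=env.get_obs();p=np.array(o['tool_pos']);r=R.from_euler('xyz',o['tool_rot'],degrees=True)
    if start is not None: p=np.array(start[:3]);r=R.from_euler('xyz',[180,0,start[3]],degrees=True)
    out=[]
    for x,y,z,yaw in wps:
        t=R.from_euler('xyz',[180,0,yaw],degrees=True)
        s=r.inv().apply(np.array([x,y,z])-p)*1000;w=(r.inv()*t).as_rotvec()
        row=[op]+[round(float(a),1) for a in s]+[round(float(a),3) for a in w];out.append(row)
        p=np.array([x,y,z]);r=t
    for i in range(0,len(out),12):print(str(out[i:i+12]).replace(' ',''))
def line(a,b,n):return [tuple(np.array(a)+(np.array(b)-np.array(a))*k/n) for k in range(1,n+1)]
E
python3 - <<'E'
from h import *
o=env.get_obs();a=(*o['tool_pos'],o['tool_rot'][2])
rows(line(a,(.618,-.059,.25,147),16))
E
```

```text
[[0,32.8,-19.9,-1.7,0.0,0.0,-0.131],[0,35.1,-15.5,-1.7,0.0,0.0,-0.131],[0,36.9,-10.7,-1.7,0.0,0.0,-0.131],[0,37.9,-5.8,-1.7,0.0,0.0,-0.131],[0,38.4,-0.8,-1.7,0.0,0.0,-0.131],[0,38.2,4.2,-1.7,0.0,0.0,-0.131],[0,37.3,9.2,-1.7,-0.0,0.0,-0.131],[0,35.8,14.0,-1.7,0.0,0.0,-0.131],[0,33.6,18.5,-1.7,0.0,0.0,-0.131],[0,30.9,22.8,-1.7,0.0,0.0,-0.131],[0,27.7,26.6,-1.7,0.0,0.0,-0.131],[0,24.0,30.0,-1.7,0.0,0.0,-0.131]]
[[0,19.8,32.9,-1.7,-0.0,0.0,-0.131],[0,15.4,35.2,-1.7,0.0,0.0,-0.131],[0,10.6,36.9,-1.7,0.0,0.0,-0.131],[0,5.7,38.0,-1.7,0.0,0.0,-0.131]]
```

>>> {"method": "send_rows", "body": {
  "plan": [
    [0,33,-20,-1.7,0,0,-0.131],
    [0,35,-15.5,-1.7,0,0,-0.131],
    [0,37,-10.7,-1.7,0,0,-0.131],
    [0,38,-5.8,-1.7,0,0,-0.131],
    [0,38.4,-0.8,-1.7,0,0,-0.131],
    [0,38.2,4.2,-1.7,0,0,-0.131],
    [0,37.3,9.2,-1.7,0,0,-0.131],
    [0,35.8,14,-1.7,0,0,-0.131],
    [0,33.6,18.5,-1.7,0,0,-0.131],
    [0,31,22.8,-1.7,0,0,-0.131],
    [0,27.7,26.6,-1.7,0,0,-0.131],
    [0,24,30,-1.7,0,0,-0.131]
  ]
}}

```text
time_s: 2.1
tool_pos: [0.5379, -0.1877, 0.2433]
tool_rot: [180.0, 0.0, 117.2]
force: [0.8, -0.7, -0.3]
grip_width: 0.003
```

>>> {"method": "send_rows", "body": {
  "plan": [
    [0,19.8,33,-1.7,0,0,-0.131],
    [0,15.4,35,-1.7,0,0,-0.131],
    [0,10.6,37,-1.7,0,0,-0.131],
    [0,5.7,38,-1.7,0,0,-0.131],
    [0,0,0,0,0,0,0]
  ]
}}

```text
time_s: 2.6
tool_pos: [0.6206, -0.0512, 0.25]
tool_rot: [179.7, -0.1, 147.6]
force: [-0.2, 0.7, 0.6]
grip_width: 0.0003
```

Run:
```python
from h import *
o=env.get_obs();print(o['time_s'],o['tool_pos'],o['tool_rot'],o['qpos'],o['grip_width'])
snap('wrist','w1.png')
for q in['dial','dial_stud','dial_index','clip_tip']:print(q,find('wrist',q))
for z,n in((.059,'axis'),):print(proj('wrist',(.542,-.0103,z)))
```

```text
2.6 [ 0.620619   -0.05120893  0.25002388] [ 1.79711231e+02 -6.64732061e-02  1.47557614e+02] [ 32.21180688  17.96511128 -37.40161356  83.97518233  10.64096828
  81.60604301  52.19094975] 0.00033707154148541715
dial [(0.89, np.float64(303.8), np.float64(108.3), [221, 21, 388, 198]), (0.74, np.float64(635.2), np.float64(102.5), [627, 71, 639, 127])]
dial_stud [(0.63, np.float64(303.8), np.float64(108.1), [220, 20, 389, 194])]
dial_index [(0.74, np.float64(301.3), np.float64(118.1), [111, 0, 485, 273]), (0.68, np.float64(303.9), np.float64(108.3), [217, 25, 389, 198])]
clip_tip [(0.74, np.float64(194.9), np.float64(97.4), [178, 83, 220, 112])]
[316.04665252 104.65764896]
```

View pics/w1.png

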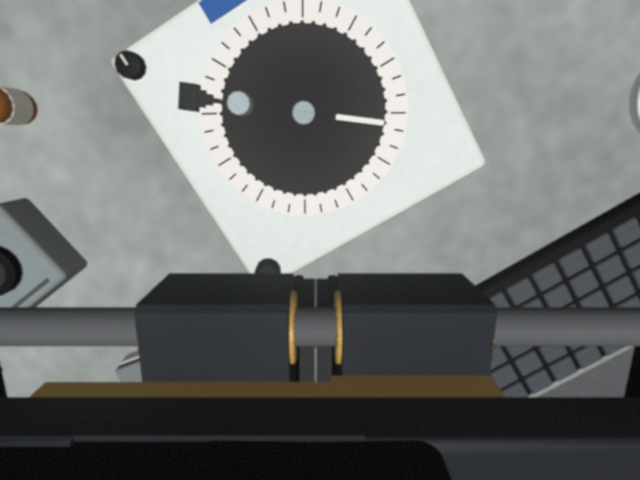

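The wrist view shows the hub at (303,112), the index line from (336,117) to its outer end at (384,122), the stud top at (239,103) and the clip tip near (221,101). I'll rectify it to the dial plane to measure angles.

```bash
cat >> h.py <<'E'
def rect(cam,im,c=(.542,-.0103),z=.059,half=.12,s=2500):
    n=int(2*half*s);k=env.get_calibration(cam);E=np.array(k['extrinsics'])
    w=[(c[0]+half,c[1]+half),(c[0]+half,c[1]-half),(c[0]-half,c[1]-half),(c[0]-half,c[1]+half)]
    src=np.float32([proj(cam,(*a,z)) for a in w]);dst=np.float32([(0,0),(n,0),(n,n),(0,n)])
    return cv2.warpPerspective(im,cv2.getPerspectiveTransform(src,dst),(n,n),flags=cv2.INTER_CUBIC)
def px2w(u,v,c=(.542,-.0103),half=.12,s=2500):return c[0]+half-v/s,c[1]+half-u/s
def dialc(g,c0=(300,300),s=2500):
    # circle fit of black disc edge by radial search
    pts=[]
    for a in np.radians(np.arange(0,360,3)):
        rr=np.arange(.055*s,.078*s,.25);x=c0[0]+rr*np.cos(a);y=c0[1]+rr*np.sin(a)
        p=cv2.remap(g,x.astype(np.float32)[None],y.astype(np.float32)[None],1)[0].astype(float)
        d=np.gradient(cv2.GaussianBlur(p[None],(9,1),0)[0]);i=d.argmax()
        if d[i]>2:pts.append((x[i],y[i]))
    pts=np.array(pts)
    for _ in range(4):
        A=np.c_[2*pts,np.ones(len(pts))];q=np.linalg.lstsq(A,(pts**2).sum(1),rcond=None)[0]
        r=np.sqrt(q[2]+q[0]**2+q[1]**2);e=np.hypot(*(pts-q[:2]).T)-r;pts=pts[abs(e)<max(1.5*e.std(),.5)]
    return q[:2],r/s,e.std(),len(pts)
E
python3 - <<'E'
from h import *
im=snap('wrist');r=rect('wrist',im);g=cv2.cvtColor(r,cv2.COLOR_RGB2GRAY)
c,rad,sd,n=dialc(g);print(c,rad,sd,n,'centre',px2w(*c))
c,rad,sd,n=dialc(g,c);print(c,rad,sd,n,'centre',px2w(*c))
pol=cv2.warpPolar(g,(260,1440),tuple(map(float,c)),260,cv2.INTER_LINEAR) # rows: angle cw in image from +u
# image angle phi (u right=-y, v down=-x): world angle = -90 - phi
def prof(r0,r1):return pol[:,int(r0*2500):int(r1*2500)].mean(1)
p=prof(.045,.06);w=np.clip(p-p.max()*.5,0,None);i=np.argmax(p);k=np.arange(-30,31)
print('index world deg',-90-(i+ (w[(i+k)%1440]*k).sum()/w[(i+k)%1440].sum())/4,p.max())
p=255-prof(.092,.101).astype(float)
print('clip prof dark angles',[(-90-j/4) for j in np.nonzero(p>p.max()*.6)[0]][::4])
p=prof(.0765,.0795)
print([(round(-90-j/4,1),int(p[j])) for j in range(0,1440,2) if -140<((-90-j/4+180)%360-180)<-110])
cv2.imwrite('pics/r1.png',r[:,:,::-1])
E
```

```text
[305.55710981 296.04622399] 0.06721298513877737 0.5756525106829793 71 centre (np.float64(0.5435815104024913), np.float64(-0.012522843922113502))
[305.51764426 296.22509825] 0.06720023442403951 0.44780463204408066 62 centre (np.float64(0.5435099606981341), np.float64(-0.012507057705716224))
index world deg -309.2086932101847 240.31578947368422
clip prof dark angles [np.float64(-124.0), np.float64(-125.0), np.float64(-126.0), np.float64(-127.0), np.float64(-128.0), np.float64(-129.0), np.float64(-130.0), np.float64(-131.0), np.float64(-132.0), np.float64(-133.0), np.float64(-134.0), np.float64(-135.0), np.float64(-136.0), np.float64(-179.0), np.float64(-180.0), np.float64(-181.0), np.float64(-182.0), np.float64(-183.0), np.float64(-184.0), np.float64(-185.0), np.float64(-186.0), np.float64(-187.0), np.float64(-188.0), np.float64(-189.0), np.float64(-190.0), np.float64(-191.0), np.float64(-192.0), np.float64(-193.0), np.float64(-194.0), np.float64(-195.0), np.float64(-196.0), np.float64(-197.0), np.float64(-198.0), np.float64(-199.0), np.float64(-200.0), np.float64(-201.0), np.float64(-
[... 1062 characters left out ...]
 237), (-116.5, 237), (-117.0, 237), (-117.5, 236), (-118.0, 237), (-118.5, 237), (-119.0, 237), (-119.5, 237), (-120.0, 237), (-120.5, 229), (-121.0, 200), (-121.5, 151), (-122.0, 138), (-122.5, 183), (-123.0, 223), (-123.5, 237), (-124.0, 237), (-124.5, 237), (-125.0, 238), (-125.5, 238), (-126.0, 231), (-126.5, 196), (-127.0, 135), (-127.5, 84), (-128.0, 64), (-128.5, 64), (-129.0, 65), (-129.5, 65), (-130.0, 65), (-130.5, 64), (-131.0, 64), (-131.5, 62), (-132.0, 65), (-132.5, 86), (-133.0, 140), (-133.5, 200), (-134.0, 230), (-134.5, 237), (-135.0, 237), (-135.5, 237), (-136.0, 237), (-136.5, 237), (-137.0, 236), (-137.5, 236), (-138.0, 236), (-138.5, 237), (-139.0, 237), (-139.5, 237)]
```

View pics/r1.png

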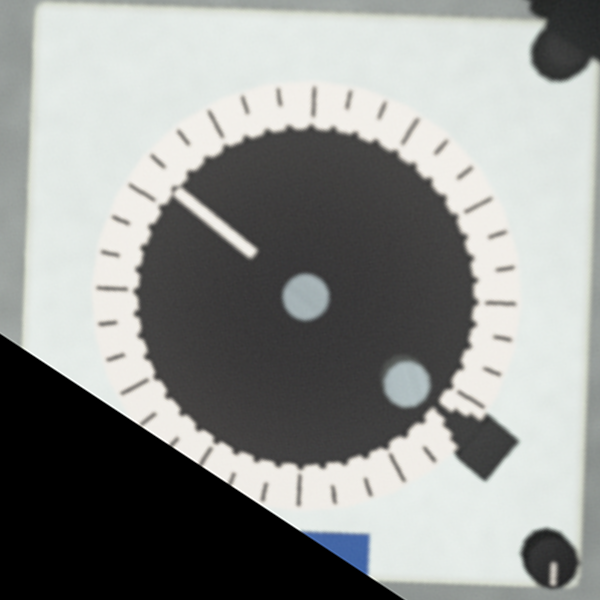

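Index is at +50.8°, the clip at −130.0° and the stud at −129.2°, all in world angles. That means about 180.8° clockwise. I'll go down on the counter-clockwise side of the stud.

```bash
cat >> h.py <<'E'
C=np.array([.543,-.0118])
def tp(th,z,off=0,r=.05):
    """cw-pushing tool waypoint at polar angle th"""
    a=np.radians(th);return (C[0]+r*np.cos(a),C[1]+r*np.sin(a),z,th-90+360+off)
E
python3 - <<'E'
from h import *
o=env.get_obs();a=(*o['tool_pos'],o['tool_rot'][2])
h=tp(-94,.12);print(h)
rows(line(a,h,5)+line(h,tp(-94,.066),2))
print('arc');rows([tp(t,.066) for t in np.arange(-100,-281,-6)],start=tp(-94,.066))
E
```

```text
(np.float64(0.5395121763127938), np.float64(-0.06167820251299121), 0.12, 176)
[[0,13.1,-8.8,25.9,-0.001,0.0,-0.102],[0,13.9,-7.4,25.9,-0.0,0.0,-0.102],[0,14.6,-6.0,25.9,-0.0,0.0,-0.102],[0,15.1,-4.4,25.9,0.0,0.0,-0.102],[0,15.5,-2.9,25.9,0.0,0.0,-0.102],[0,0.0,-0.0,27.0,0.0,0.0,0.0],[0,0.0,-0.0,27.0,0.0,0.0,0.0]]
arc
[[0,5.2,0.3,0.0,-0.0,-0.0,0.105],[0,5.2,0.3,0.0,0.0,-0.0,0.105],[0,5.2,0.3,0.0,0.0,-0.0,0.105],[0,5.2,0.3,0.0,0.0,-0.0,0.105],[0,5.2,0.3,0.0,0.0,-0.0,0.105],[0,5.2,0.3,0.0,0.0,-0.0,0.105],[0,5.2,0.3,0.0,0.0,-0.0,0.105],[0,5.2,0.3,0.0,-0.0,-0.0,0.105],[0,5.2,0.3,0.0,0.0,-0.0,0.105],[0,5.2,0.3,0.0,0.0,-0.0,0.105],[0,5.2,0.3,0.0,0.0,-0.0,0.105],[0,5.2,0.3,0.0,0.0,-0.0,0.105]]
[[0,5.2,0.3,0.0,-0.0,-0.0,0.105],[0,5.2,0.3,0.0,0.0,-0.0,0.105],[0,5.2,0.3,0.0,0.0,-0.0,0.105],[0,5.2,0.3,0.0,-0.0,-0.0,0.105],[0,5.2,0.3,0.0,-0.0,-0.0,0.105],[0,5.2,0.3,0.0,0.0,-0.0,0.105],[0,5.2,0.3,0.0,-0.0,-0.0,0.105],[0,5.2,0.3,0.0,0.0,-0.0,0.105],[0,5.2,0.3,0.0,0.0,-0.0,0.105],[0,5.2,0.3,0.0,-0.0,-0.0,0.105],[0,5.2,0.3,0.0,0.0,-0.0,0.105],[0,5.2,0.3,0.0,0.0,-0.0,0.105]]
[[0,5.2,0.3,0.0,0.0,-0.0,0.105],[0,5.2,0.3,0.0,0.0,-0.0,0.105],[0,5.2,0.3,0.0,0.0,-0.0,0.105],[0,5.2,0.3,0.0,-0.0,-0.0,0.105],[0,5.2,0.3,0.0,-0.0,-0.0,0.105],[0,5.2,0.3,0.0,0.0,-0.0,0.105],[0,5.2,0.3,0.0,-0.0,-0.0,0.105]]
```

>>> {"method": "send_rows", "body": {
  "plan": [
    [0,13.1,-8.8,25.9,0,0,-0.102],
    [0,13.9,-7.4,25.9,0,0,-0.102],
    [0,14.6,-6,25.9,0,0,-0.102],
    [0,15.1,-4.4,25.9,0,0,-0.102],
    [0,15.5,-2.9,25.9,0,0,-0.102],
    [0,0,0,0,0,0,0],
    [0,0,0,0,0,0,0]
  ]
}}

```text
time_s: 3.6
tool_pos: [0.5405, -0.0611, 0.121]
tool_rot: [-180.0, 0.1, 175.9]
force: [0.4, -0.2, 1.2]
grip_width: 0.0007
```

Run:
```python
from h import *
o=env.get_obs();a=(*o['tool_pos'],o['tool_rot'][2]);print(a,tp(-94,.12),o['tool_rot'],o['force'])
rows(line(a,tp(-94,.066),2))
```

```text
(np.float64(0.5404652742853148), np.float64(-0.06105927006634468), np.float64(0.1209884055573631), np.float64(175.8617122577351)) (np.float64(0.5395121763127938), np.float64(-0.06167820251299121), 0.12, 176) [-1.79964412e+02  5.45682433e-02  1.75861712e+02] [ 0.36326041 -0.24982554  1.17912295]
[[0,0.5,-0.3,27.5,-0.001,0.001,-0.001],[0,0.5,-0.3,27.5,0.0,0.0,-0.001]]
```

Good, on target. Next I go down and make the first arc.

>>> {"method": "send_rows", "body": {
  "plan": [
    [0,0,0,27,0,0,0],
    [0,0,0,27,0,0,0],
    [0,0,0,0,0,0,0],
    [0,5.2,0.3,0,0,0,0.105],
    [0,5.2,0.3,0,0,0,0.105],
    [0,5.2,0.3,0,0,0,0.105],
    [0,5.2,0.3,0,0,0,0.105],
    [0,5.2,0.3,0,0,0,0.105],
    [0,5.2,0.3,0,0,0,0.105],
    [0,5.2,0.3,0,0,0,0.105],
    [0,5.2,0.3,0,0,0,0.105]
  ]
}}

```text
time_s: 4.7
tool_pos: [0.507, -0.0416, 0.0692]
tool_rot: [179.8, 0.2, 127.6]
force: [0.6, -1.4, -0.5]
grip_width: 0.0005
```

Run:
```python
from h import *
o=env.get_obs();p=o['tool_pos'];d=np.array(p[:2])-C
th=np.degrees(np.arctan2(d[1],d[0]));print(p,o['tool_rot'],'r',np.hypot(*d),'th',th,'force',o['force'])
snap('top','t2.png');cv2.imwrite('pics/t2c.png',cv2.resize(cv2.imread('pics/t2.png')[150:280,250:390],None,fx=4,fy=4))
```

```text
[ 0.50698661 -0.04162478  0.0691544 ] [179.84469494   0.24322829 127.62750452] r 0.046759833404372064 th -140.36987306420522 force [ 0.59669069 -1.41400267 -0.47502989]
```

View pics/t2c.png

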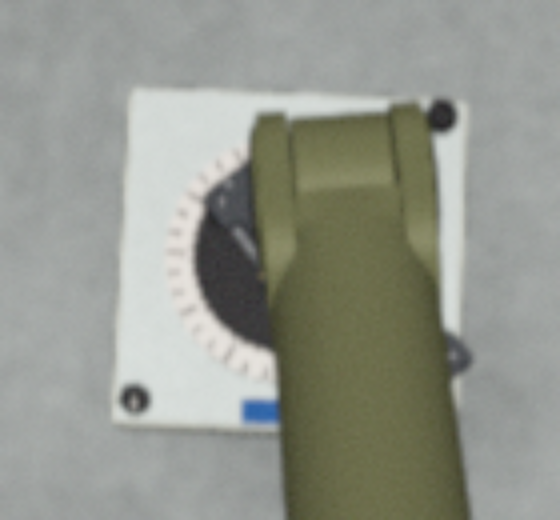

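The view is mostly hidden by the arm, but the 1.5 N reaction against the push direction shows the dial is moving. Continuing.

Run:
```python
from h import *
rows([tp(t,.067) for t in np.arange(-146,-213,-6)])
```

```text
[[0,3.7,-3.4,2.1,0.003,0.003,0.06],[0,5.2,0.3,0.0,0.0,-0.0,0.105],[0,5.2,0.3,0.0,0.0,-0.0,0.105],[0,5.2,0.3,0.0,0.0,-0.0,0.105],[0,5.2,0.3,0.0,0.0,-0.0,0.105],[0,5.2,0.3,0.0,0.0,-0.0,0.105],[0,5.2,0.3,0.0,-0.0,-0.0,0.105],[0,5.2,0.3,0.0,0.0,-0.0,0.105],[0,5.2,0.3,0.0,0.0,-0.0,0.105],[0,5.2,0.3,0.0,0.0,-0.0,0.105],[0,5.2,0.3,0.0,0.0,-0.0,0.105],[0,5.2,0.3,0.0,-0.0,-0.0,0.105]]
```

>>> {"method": "send_rows", "body": {
  "plan": [
    [0,3.7,-3.0,2,0,0,0.06],
    [0,5.2,0.3,0,0,0,0.105],
    [0,5.2,0.3,0,0,0,0.105],
    [0,5.2,0.3,0,0,0,0.105],
    [0,5.2,0.3,0,0,0,0.105],
    [0,5.2,0.3,0,0,0,0.105],
    [0,5.2,0.3,0,0,0,0.105],
    [0,5.2,0.3,0,0,0,0.105],
    [0,5.2,0.3,0,0,0,0.105],
    [0,5.2,0.3,0,0,0,0.105],
    [0,5.2,0.3,0,0,0,0.105],
    [0,5.2,0.3,0,0,0,0.105]
  ]
}}

```text
time_s: 5.95
tool_pos: [0.5023, 0.0131, 0.0673]
tool_rot: [179.6, -0.1, 58.1]
force: [2.0, -4.1, 1.4]
grip_width: 0.0007
```

Run:
```python
from h import *
o=env.get_obs();p=o['tool_pos'];d=np.array(p[:2])-C
th=np.degrees(np.arctan2(d[1],d[0]));print(p,o['tool_rot'],'r',np.hypot(*d),'th',th,'force',o['force'],o['qpos'])
rows([tp(t,.067) for t in np.arange(-216,-283,-6)])
```

```text
[0.50229628 0.01309486 0.0673004 ] [ 1.79626021e+02 -8.70036103e-02  5.81268681e+01] r 0.0477131695444755 th 148.54956400641296 force [ 2.0076352  -4.09958039  1.40315289] [ 23.29449008  10.24493872 -30.00876109 113.38227926   6.24554029
  57.52800005 -41.52155622]
[[0,3.9,-2.2,0.3,0.006,-0.002,0.072],[0,5.2,0.3,0.0,0.0,-0.0,0.105],[0,5.2,0.3,0.0,-0.0,-0.0,0.105],[0,5.2,0.3,0.0,0.0,-0.0,0.105],[0,5.2,0.3,0.0,-0.0,-0.0,0.105],[0,5.2,0.3,0.0,0.0,-0.0,0.105],[0,5.2,0.3,0.0,0.0,-0.0,0.105],[0,5.2,0.3,0.0,-0.0,-0.0,0.105],[0,5.2,0.3,0.0,0.0,-0.0,0.105],[0,5.2,0.3,0.0,0.0,-0.0,0.105],[0,5.2,0.3,0.0,0.0,-0.0,0.105],[0,5.2,0.3,0.0,0.0,-0.0,0.105]]
```

The reaction now includes an unexpected inward component of about 4 N, so I'll look before going on.

Run:
```python
from h import *
snap('wrist','w2.png');o=env.get_obs();print(o['force'],o['tool_pos'])
```

```text
[ 1.50560818 -1.6970999   0.31275843] [0.50255232 0.01414308 0.06726914]
```

View pics/w2.png

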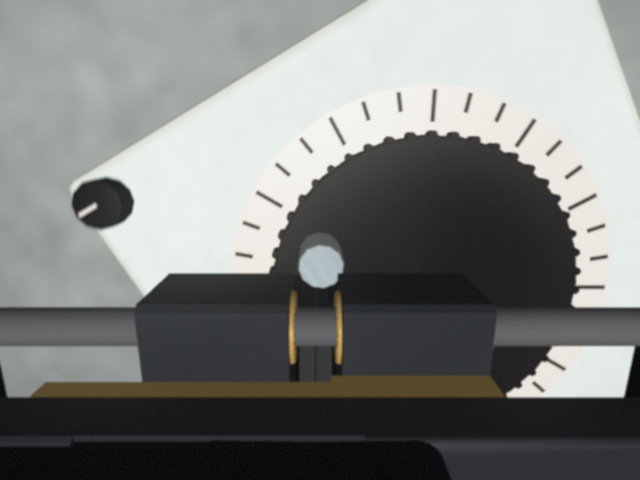

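The stud (321,265) sits cleanly in front of the closed fingers and nothing else is touched. Continuing, stopping about 10° short.

>>> {"method": "send_rows", "body": {
  "plan": [
    [0,3.9,-2.0,0.3,0,0,0.072],
    [0,5.2,0.3,0,0,0,0.105],
    [0,5.2,0.3,0,0,0,0.105],
    [0,5.2,0.3,0,0,0,0.105],
    [0,5.2,0.3,0,0,0,0.105],
    [0,5.2,0.3,0,0,0,0.105],
    [0,5.2,0.3,0,0,0,0.105],
    [0,5.2,0.3,0,0,0,0.105],
    [0,5.2,0.3,0,0,0,0.105],
    [0,5.2,0.3,0,0,0,0.105],
    [0,2,0,0,0,0,0.04],
    [0,0,0,0,0,0,0]
  ]
}}

```text
time_s: 7.2
tool_pos: [0.5425, 0.0401, 0.0653]
tool_rot: [-179.9, -0.1, -2.0]
force: [0.9, 0.1, -0.2]
grip_width: 0.0002
```

Run:
```python
from h import *
o=env.get_obs();p=o['tool_pos'];d=np.array(p[:2])-C
th=np.degrees(np.arctan2(d[1],d[0]));print(p,o['tool_rot'],'r',np.hypot(*d),'th',th,'force',o['force'],o['qpos'])
a=snap('wrist','w3.png');b=snap('top','t3.png')
b=cv2.resize(b[150:280,250:390],(517,480));cv2.imwrite('pics/c3.png',cv2.resize(np.hstack([a,b])[:,:,::-1],(800,332)))
```

```text
[0.5424858  0.04012283 0.06528597] [-1.79945893e+02 -8.86967088e-02 -2.02812136e+00] r 0.05192537508179721 th 90.56738789202849 force [ 0.8970589   0.06651893 -0.20158249] [  13.95889939   14.79933248  -23.53409308  107.88797959    6.82168239
   58.57943434 -104.46237455]
```

View pics/c3.png

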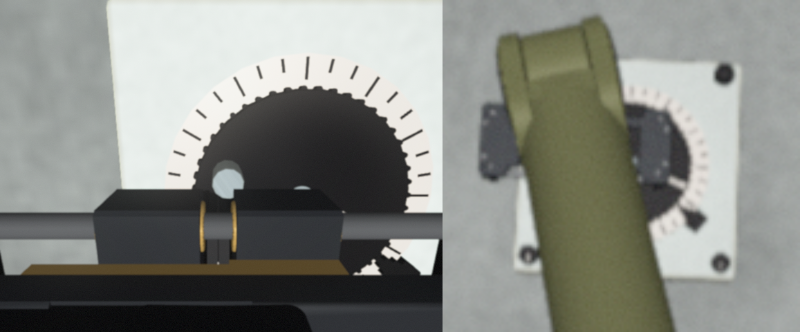

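Run:
```python
from h import *
im=cv2.imread('pics/w3.png');hsv=im[200:300,290:370].astype(int)
m=((im.min(2)>110)&(im.max(2)<215)).astype(np.uint8);n,l,s,c=cv2.connectedComponentsWithStats(m[225:276,300:360]);print([(s[i],c[i]+[300,225]) for i in range(1,n) if s[i][4]>100])
for uv in((330,263),):
    w=atz('wrist',*uv,.081);d=w[:2]-C;d2=w[:2]-[.5435,-.0125];print(w,np.hypot(*d),np.degrees(np.arctan2(d[1],d[0])),np.degrees(np.arctan2(d2[1],d2[0])))
```

```text
[(array([   7,   18,   46,   33, 1228], dtype=int32), array([329.00081433, 260.5985342 ]))]
[0.56333915 0.03313403 0.081     ] 0.049322895923713125 65.64636821595772 66.50326465089954
```

The stud is at about 66° and needs to reach about 50°. I'll push 13° more, back off, and measure from a clear pose.

Run:
```python
from h import *
rows([tp(t,.066) for t in (-274,-278.5,-282.5)])
# retreat & view pose
s=tp(-282.5,.066);b=(s[0]-.012*np.cos(np.radians(s[3])),s[1]-.012*np.sin(np.radians(s[3])),.066,s[3]);print(s,b)
# view: dial 0.09 ahead along tool x
y=s[3]; v=(C[0]-.095*np.cos(np.radians(y)),C[1]-.095*np.sin(np.radians(y)),.25,y);print(v)
rows(line(s,b,2)+line(b,(b[0],b[1],.11,y),2)+line((b[0],b[1],.11,y),v,4),start=s)
```

```text
[[0,4.3,1.4,-1.0,-0.0,-0.002,0.034],[0,3.9,0.2,0.0,0.0,-0.0,0.079],[0,3.5,0.1,0.0,0.0,-0.0,0.07]]
(np.float64(0.5538219806969051), np.float64(0.03701480035599668), 0.066, -12.5) (np.float64(0.542106428611466), np.float64(0.03961207572325391), 0.066, -12.5)
(np.float64(0.4502518793236064), np.float64(0.008761763324119773), 0.25, -12.5)
[[0,-6.0,0.0,0.0,0.0,0.0,0.0],[0,-6.0,-0.0,-0.0,0.0,0.0,0.0],[0,0.0,0.0,-22.0,0.0,0.0,0.0],[0,0.0,0.0,-22.0,0.0,0.0,0.0],[0,-20.8,12.5,-35.0,0.0,0.0,0.0],[0,-20.7,12.5,-35.0,0.0,0.0,0.0],[0,-20.8,12.5,-35.0,0.0,0.0,0.0],[0,-20.7,12.5,-35.0,0.0,0.0,0.0]]
```

>>> {"method": "send_rows", "body": {
  "plan": [
    [0,4.3,1.4,-1,0,0,0.034],
    [0,3.9,0.2,0,0,0,0.079],
    [0,3.5,0,0,0,0,0.07],
    [0,0,0,0,0,0,0],
    [0,-6,0,0,0,0,0],
    [0,-6,0,0,0,0,0],
    [0,0,0,-22,0,0,0],
    [0,0,0,-22,0,0,0],
    [0,-21,12.5,-35,0,0,0],
    [0,-21,12.5,-35,0,0,0],
    [0,-21,12.5,-35,0,0,0],
    [0,-21,12.5,-35,0,0,0]
  ]
}}

```text
time_s: 8.5
tool_pos: [0.4466, 0.009, 0.2502]
tool_rot: [180.0, -0.0, -12.6]
force: [0.5, 0.6, 1.2]
grip_width: 0.0005
```

>>> {"method": "send_rows", "body": {
  "plan": [
    [0,0,0,0,0,0,0],
    [0,0,0,0,0,0,0]
  ]
}}

```text
time_s: 8.7
tool_pos: [0.4481, 0.009, 0.2499]
tool_rot: [180.0, -0.2, -12.6]
force: [1.1, 0.1, -1.1]
grip_width: 0.0003
```

```bash
cat >> h.py <<'E'
def measure(fn):
    im=snap('wrist');r=rect('wrist',im);g=cv2.cvtColor(r,cv2.COLOR_RGB2GRAY)
    c=(300,300)
    for _ in range(3): c,rad,sd,n=dialc(g,c)
    print('centre',px2w(*c),rad,sd,n)
    pol=cv2.warpPolar(g,(260,1440),tuple(map(float,c)),260,cv2.INTER_LINEAR).astype(float)
    k=np.arange(-30,31)
    for a,b in((.03,.045),(.045,.055),(.055,.065)):
        p=pol[:,int(a*2500):int(b*2500)].mean(1).copy()
        i=p.argmax();q=np.clip(p[(i+k)%1440]-p[i]*.5,0,None);print('bright',a,b,-90-(i+(q*k).sum()/q.sum())/4,p[i])
    for a,b in((.0715,.074),(.0765,.0795)):
        p=255-pol[:,int(a*2500):int(b*2500)].mean(1)
        j=int((-90+130)*4)%1440  # near -130
        kk=np.arange(-60,61);q=np.clip(p[(j+kk)%1440]-120,0,None)
        n,l,s,cc=cv2.connectedComponentsWithStats((q>0).astype(np.uint8)[None]);i=1+s[1:,4].argmax();mm=l[0]==i
        print('clip',a,b,-90-(j+(q*kk*mm).sum()/(q*mm).sum())/4,'w deg',s[i,4]/4)
    cv2.imwrite('pics/'+fn,r[:,:,::-1])
E
python3 - <<'E'
from h import *
o=env.get_obs();print(o['time_s'],o['tool_pos'],o['tool_rot'],o['force'])
measure('r4.png')
E
```

```text
8.7 [0.44813403 0.00897312 0.249941  ] [179.9792896   -0.18010148 -12.64433942] [ 1.05181379  0.05183143 -1.1263605 ]
centre (np.float64(0.542066207349214), np.float64(-0.012124172058430194)) 0.06692663408421037 0.5745705237221138 66
bright 0.03 0.045 -124.2134751855829 238.40540540540542
bright 0.045 0.055 -124.28650964483815 238.2
bright 0.055 0.065 -124.3217658220168 237.96
clip 0.0715 0.074 -130.2783423990839 w deg 2.75
clip 0.0765 0.0795 -130.2383340052409 w deg 5.75
```

View pics/r4.png

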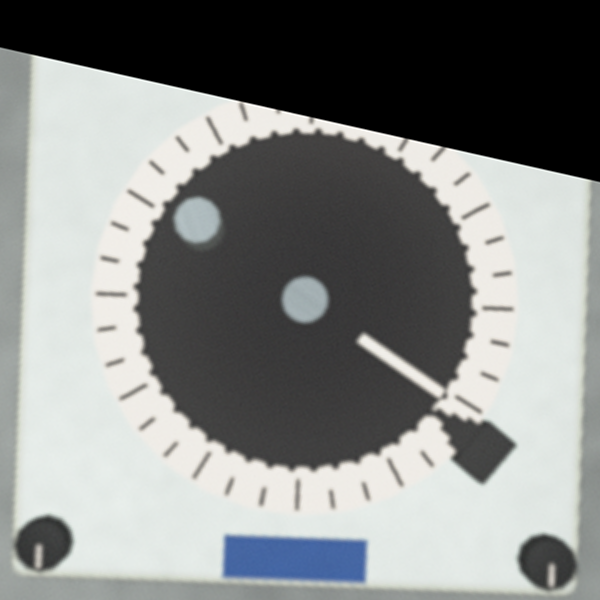

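Index is at −124.3° and the clip at −130.25°, so 5.95° remain clockwise. The stud at (197,220) was left cleanly, and the clip hasn't moved.

Run:
```python
from h import *
o=env.get_obs();a=(*o['tool_pos'],o['tool_rot'][2])
y=-14;b=(.542,.0396,.11,y)
print(tp(-288.4,.066))
f=tp(-284,.066);g=tp(-288.3,.066)
rows(line(a,b,4)+line(b,(b[0],b[1],.066,y),2)+[(b[0],b[1],.066,y)]+line((b[0],b[1],.066,y),f,4)+[f])
rows(line(f,g,4),start=f)
```

```text
(np.float64(0.5587824518473551), np.float64(0.03564380058222484), 0.066, -18.399999999999977)
[[0,21.3,-12.6,34.7,0.0,-0.0,0.006],[0,21.2,-12.7,34.7,0.0,-0.0,0.006],[0,21.2,-12.8,34.7,0.0,-0.0,0.006],[0,21.1,-13.0,34.7,0.0,-0.0,0.006],[0,0.0,-0.0,22.0,0.0,0.0,0.0],[0,0.0,-0.0,22.0,0.0,0.0,0.0],[0,0.0,0.0,0.0,0.0,0.0,0.0],[0,3.4,-0.1,-0.0,0.0,0.0,0.0],[0,3.4,-0.1,-0.0,0.0,0.0,0.0],[0,3.4,-0.1,-0.0,0.0,0.0,0.0],[0,3.4,-0.1,-0.0,0.0,0.0,0.0],[0,0.0,0.0,0.0,0.0,0.0,0.0]]
[[0,0.9,0.0,0.0,-0.0,-0.0,0.019],[0,0.9,0.0,0.0,0.0,-0.0,0.019],[0,0.9,0.0,0.0,0.0,-0.0,0.019],[0,0.9,-0.0,-0.0,0.0,-0.0,0.019]]
```

>>> {"method": "send_rows", "body": {
  "plan": [
    [0,21.2,-12.7,34.7,0,0,0.006],
    [0,21.2,-12.7,34.7,0,0,0.006],
    [0,21.2,-12.8,34.7,0,0,0.006],
    [0,21.2,-12.9,34.7,0,0,0.006],
    [0,0,0,22,0,0,0],
    [0,0,0,22,0,0,0],
    [0,0,0,0,0,0,0],
    [0,3.4,0,0,0,0,0],
    [0,3.4,0,0,0,0,0],
    [0,3.4,0,0,0,0,0],
    [0,0,0,0,0,0,0]
  ]
}}

```text
time_s: 9.85
tool_pos: [0.5532, 0.0366, 0.0669]
tool_rot: [-180.0, -0.1, -14.1]
force: [0.2, 0.0, -0.4]
grip_width: 0.0002
```

Run:
```python
from h import *
o=env.get_obs();a=(*o['tool_pos'],o['tool_rot'][2]);d=np.array(a[:2])-C
print(a,np.degrees(np.arctan2(d[1],d[0])),np.hypot(*d),o['force'])
rows(line(a,tp(-288.3,.066),6))
```

```text
(np.float64(0.5532374287726447), np.float64(0.03664748645295958), np.float64(0.06694665299622915), np.float64(-14.074058735808507)) 78.06836346533642 0.04951730900891803 [ 0.17498879  0.01562588 -0.41460275]
[[0,0.9,-0.1,0.2,-0.0,-0.001,0.012],[0,0.9,-0.1,0.2,0.0,-0.0,0.012],[0,0.9,-0.1,0.2,0.0,-0.0,0.012],[0,0.9,-0.1,0.2,-0.0,-0.0,0.012],[0,0.9,-0.1,0.2,0.0,-0.0,0.012],[0,0.9,-0.1,0.2,0.0,-0.0,0.012]]
```

Now push the last stretch slowly, then retreat the same way and measure again.

>>> {"method": "send_rows", "body": {
  "plan": [
    [0,0.9,-0.1,0,0,0,0.012],
    [0,0.9,-0.1,0,0,0,0.012],
    [0,0.9,-0.1,0,0,0,0.012],
    [0,0.9,-0.1,0,0,0,0.012],
    [0,0.9,-0.1,0,0,0,0.012],
    [0,0.9,-0.1,0,0,0,0.012],
    [0,0,0,0,0,0,0],
    [0,0,0,0,0,0,0]
  ]
}}

```text
time_s: 10.65
tool_pos: [0.5576, 0.0359, 0.0659]
tool_rot: [180.0, 0.0, -18.2]
force: [-1.5, -0.9, -0.2]
grip_width: 0.0004
```

>>> {"method": "send_rows", "body": {
  "plan": [
    [0,-6,0,0,0,0,0],
    [0,-8,0,0,0,0,0],
    [0,0,0,-22,0,0,0],
    [0,0,0,-22,0,0,0],
    [0,-21,12.5,-35,0,0,0],
    [0,-21,12.5,-35,0,0,0],
    [0,-21,12.5,-35,0,0,0],
    [0,-21,12.5,-35,0,0,0],
    [0,0,0,0,0,0,0],
    [0,0,0,0,0,0,0]
  ]
}}

```text
time_s: 11.65
tool_pos: [0.4491, 0.0194, 0.2512]
tool_rot: [-180.0, -0.2, -18.2]
force: [-0.4, 0.4, -1.5]
grip_width: 0.0005
```

Run:
```python
from h import *
o=env.get_obs();print(o['time_s'],o['tool_pos'],o['tool_rot'],o['force'])
measure('r5.png')
```

```text
11.65 [0.44910362 0.01942418 0.25117235] [-179.98274752   -0.20323239  -18.1630105 ] [-0.44149607  0.37757851 -1.46669798]
centre (np.float64(0.5419370439501642), np.float64(-0.012221066565213837)) 0.06698889591344695 0.8945929825857869 74
bright 0.03 0.045 -129.06589617865447 238.1081081081081
bright 0.045 0.055 -129.1751691911054 237.96
bright 0.055 0.065 -129.22111386357605 237.76
clip 0.0715 0.074 -130.229297194225 w deg 2.75
clip 0.0765 0.0795 -130.21492259455223 w deg 6.0
```

It's now 1.0° short (1.2 mm at the tip) with the clip unmoved. One more nudge of about 0.9 mm.

Run:
```python
from h import *
o=env.get_obs();a=(*o['tool_pos'],o['tool_rot'][2]);y=-18.2
k=np.array([np.cos(np.radians(y)),np.sin(np.radians(y))]);e=np.array([.5576,.0359])+.0009*k;b=e-.015*k
rows(line(a,(*b,.11,y),4)+line((*b,.11,y),(*b,.066,y),2))
print(e)
```

```text
[[0,21.0,-12.4,35.0,0.0,-0.001,0.0],[0,21.0,-12.4,35.0,0.0,-0.0,0.0],[0,21.0,-12.4,35.0,-0.0,-0.0,0.0],[0,21.0,-12.4,35.0,-0.0,-0.0,0.0],[0,0.0,-0.0,22.0,0.0,0.0,0.0],[0,0.0,-0.0,22.0,0.0,0.0,0.0]]
[0.55845497 0.0356189 ]
```

>>> {"method": "send_rows", "body": {
  "plan": [
    [0,21,-12.4,35,0,0,0],
    [0,21,-12.4,35,0,0,0],
    [0,21,-12.4,35,0,0,0],
    [0,21,-12.4,35,0,0,0],
    [0,0,0,22,0,0,0],
    [0,0,0,22,0,0,0],
    [0,0,0,0,0,0,0],
    [0,6,0,0,0,0,0],
    [0,5,0,0,0,0,0],
    [0,0,0,0,0,0,0]
  ]
}}

```text
time_s: 12.7
tool_pos: [0.5562, 0.0361, 0.0671]
tool_rot: [-180.0, -0.1, -18.2]
force: [-0.1, 0.4, -0.4]
grip_width: 0.0005
```

Run:
```python
from h import *
o=env.get_obs();a=(*o['tool_pos'],o['tool_rot'][2]);print(a,o['force'])
rows(line(a,(.55845,.0356,.066,-18.2),4))
```

```text
(np.float64(0.5562076467542317), np.float64(0.036056518269991754), np.float64(0.06712863913708243), np.float64(-18.228077738495628)) [-0.05119254  0.43034066 -0.37204412]
[[0,0.6,-0.1,0.3,-0.001,-0.002,-0.0],[0,0.6,-0.1,0.3,0.0,0.0,-0.0],[0,0.6,-0.1,0.3,0.0,0.0,-0.0],[0,0.6,-0.1,0.3,-0.0,0.0,-0.0]]
```

>>> {"method": "send_rows", "body": {
  "plan": [
    [0,0.6,-0.1,0,0,0,0],
    [0,0.6,-0.1,0,0,0,0],
    [0,0.6,0,0,0,0,0],
    [0,0.6,0,0,0,0,0],
    [0,0,0,0,0,0,0],
    [0,0,0,0,0,0,0]
  ]
}}

```text
time_s: 13.3
tool_pos: [0.557, 0.036, 0.0661]
tool_rot: [180.0, 0.0, -18.2]
force: [-1.0, 0.7, -0.0]
grip_width: 0.0005
```

>>> {"method": "send_rows", "body": {
  "plan": [
    [0,-6,0,0,0,0,0],
    [0,-8,0,0,0,0,0],
    [0,0,0,-22,0,0,0],
    [0,0,0,-22,0,0,0],
    [0,-21,12.5,-35,0,0,0],
    [0,-21,12.5,-35,0,0,0],
    [0,-21,12.5,-35,0,0,0],
    [0,-21,12.5,-35,0,0,0],
    [0,0,0,0,0,0,0],
    [0,0,0,0,0,0,0]
  ]
}}

```text
time_s: 14.3
tool_pos: [0.4482, 0.0192, 0.251]
tool_rot: [180.0, -0.2, -18.2]
force: [-0.4, 0.1, -0.1]
grip_width: 0.0001
```

Run:
```python
from h import *
o=env.get_obs();print(o['time_s'],o['tool_pos'],o['tool_rot'],o['force'])
measure('r6.png')
a=(*o['tool_pos'],o['tool_rot'][2]);k=(.506,-.327)
print('to key view: key at .09 ahead along tool x')
# tool x in -y dir: yaw -60
y=-60;v=(k[0]-.09*np.cos(np.radians(y)),k[1]-.09*np.sin(np.radians(y)),.22,y);print(v)
rows(line(a,v,8))
```

```text
14.3 [0.44818625 0.01922885 0.25098932] [ 1.79991624e+02 -1.64437744e-01 -1.81779450e+01] [-0.44939206  0.120175   -0.11313059]
centre (np.float64(0.5419808105493008), np.float64(-0.012160147450068673)) 0.06691851183721645 0.4721921677995584 64
bright 0.03 0.045 -128.23154218995106 238.1081081081081
bright 0.045 0.055 -128.36361214334033 237.8
bright 0.055 0.065 -128.4231271006545 237.52
clip 0.0715 0.074 -130.2261388286334 w deg 2.75
clip 0.0765 0.0795 -130.19823627125268 w deg 6.0
to key view: key at .09 ahead along tool x
(np.float64(0.461), np.float64(-0.24905771365940055), 0.22, -60)
[[0,12.3,31.3,2.7,0.0,-0.0,0.092],[0,14.8,30.1,3.9,0.0,-0.0,0.091],[0,17.5,28.7,3.9,0.0,-0.0,0.091],[0,20.0,27.0,3.9,-0.0,-0.0,0.091],[0,22.4,25.0,3.9,0.0,-0.0,0.091],[0,24.6,22.9,3.9,0.0,-0.0,0.091],[0,26.6,20.5,3.9,-0.0,-0.0,0.091],[0,28.3,18.0,3.9,0.0,-0.0,0.091]]
```

The reading (−128.4°) disagrees with the last one (−129.2°). I'll check the measurement itself, using the offset between the index line extended to 69 mm and the clip axis, which doesn't depend on the centre fit.

```bash
cat >> h.py <<'E'
def gap(im):
    """line fits in rectified px; returns tangential offset (mm, + = index ccw of clip) and angles"""
    r=rect('wrist',im,z=.059);g=cv2.cvtColor(r,cv2.COLOR_RGB2GRAY);out={}
    c=np.array([300,300.])
    for _ in range(3): c,*_q=dialc(g,c)
    n,l,s,cc=cv2.connectedComponentsWithStats((g>150).astype(np.uint8))
    # white index: central part inside disc
    yy,xx=np.mgrid[:600,:600];rho=np.hypot(xx-c[0],yy-c[1])/2.5
    sp=r.max(2).astype(int)-r.min(2)
    m=(g>205)&(rho>25)&(rho<64);p=np.c_[xx[m],yy[m]].astype(np.float32)
    ang=np.degrees(np.arctan2(-(p[:,0]-c[0]),-(p[:,1]-c[1])))
    vx,vy,x0,y0=cv2.fitLine(p,cv2.DIST_HUBER,0,.01,.01).ravel();d=np.array([vx,vy]);q=np.array([x0,y0])
    if d@(q-c)<0:d=-d
    b=(q-c)@d;tip=q+d*(-b+np.sqrt(b*b-((q-c)@(q-c)-(69*2.5)**2)))
    perp=(c-q)@np.array([-d[1],d[0]])/2.5
    A=lambda v:np.degrees(np.arctan2(-v[0],-v[1]))
    return 'line dir %.2f tip ang %.2f axis-off mm %.2f npts %d'%(A(d),A(tip-c),perp,len(p)),'hub-c',[tuple(((cc[i]-c)/2.5).round(2)) for i in range(1,n) if np.hypot(*(cc[i]-c))<20 and 500<s[i,4]<3000]
E
python3 - <<'E'
from h import *
for i in range(3): print(gap(snap('wrist')));measure('r7.png')
E
python3 -c "
import cv2,numpy as np
a=cv2.imread('pics/r5.png')[330:500,330:530];b=cv2.imread('pics/r7.png')[330:500,330:530]
cv2.imwrite('pics/cmp.png',cv2.resize(np.hstack([a,b]),(800,340),interpolation=cv2.INTER_CUBIC))"
```

```text
('line dir -128.81 tip ang -128.60 axis-off mm 0.24 npts 780', 'hub-c', [(np.float64(0.0), np.float64(-0.27))])
centre (np.float64(0.5428425821575803), np.float64(-0.012423896218109243)) 0.06714427661763968 0.6759593667863325 69
bright 0.03 0.045 -128.41215990109595 238.21621621621622
bright 0.045 0.055 -128.50465299256606 237.68
bright 0.055 0.065 -128.54184508229935 237.56
clip 0.0715 0.074 -130.37396694214877 w deg 2.5
clip 0.0765 0.0795 -130.32401856507445 w deg 6.0
('line dir -128.68 tip ang -128.54 axis-off mm 0.16 npts 775', 'hub-c', [(np.float64(0.07), np.float64(-0.29))])
centre (np.float64(0.5432424415739521), np.float64(-0.012455914861332976)) 0.06724792821524345 0.6295179795895207 66
bright 0.03 0.045 -128.44313314865414 237.8918918918919
bright 0.045 0.055 -128.54118908526215 237.68
bright 0.055 0.065 -128.54679469107154 237.36
clip 0.0715 0.074 -130.34508517173975 w deg 2.5
clip 0.0765 0.0795 -130.3217335820163 w deg 6.0
('line dir -128.70 tip ang -128.53 axis-off mm 0.20 npts 796', 'hub-c', [(np.float64(0.04), np.float64(-0.3))])
centre (np.float64(0.5432587439298877), np.float64(-0.012508932297674427)) 0.06724848313788671 0.6814412419861087 73
bright 0.03 0.045 -128.37967868936906 238.16216216216216
bright 0.045 0.055 -128.4817465965911 237.84
bright 0.055 0.065 -128.52361442602756 237.32
clip 0.0715 0.074 -130.338612670409 w deg 2.75
clip 0.0765 0.0795 -130.32801178630083 w deg 6.0
```

View pics/cmp.png

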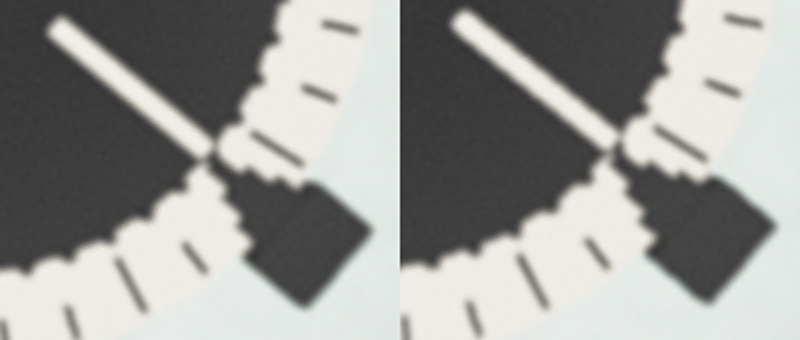

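The dial really sits about 1.8° (2.1 mm) short, having come back slightly from the previous reading. I'll push again, watching the measured pose, and leave the stud more gently.

>>> {"method": "send_rows", "body": {
  "plan": [
    [0,21,-12.4,35,0,0,0],
    [0,21,-12.4,35,0,0,0],
    [0,21,-12.4,35,0,0,0],
    [0,21,-12.4,35,0,0,0],
    [0,0,0,22,0,0,0],
    [0,0,0,22,0,0,0],
    [0,0,0,0,0,0,0],
    [0,5,0,0,0,0,0],
    [0,4,0,0,0,0,0],
    [0,0,0,0,0,0,0]
  ]
}}

```text
time_s: 15.65
tool_pos: [0.554, 0.0369, 0.0677]
tool_rot: [-179.9, -0.2, -18.2]
force: [0.3, -0.2, 0.8]
grip_width: 0.0006
```

Run:
```python
from h import *
o=env.get_obs();a=(*o['tool_pos'],o['tool_rot'][2]);print(a,o['force'])
rows(line(a,(.5585,.0355,.066,-18.2),6))
```

```text
(np.float64(0.5540444851467687), np.float64(0.03685641721050545), np.float64(0.06773634385688324), np.float64(-18.21788681588255)) [ 0.29349677 -0.2020302   0.84486962]
[[0,0.8,-0.0,0.3,-0.001,-0.003,-0.0],[0,0.8,-0.0,0.3,-0.0,0.0,-0.0],[0,0.8,-0.0,0.3,0.0,0.0,-0.0],[0,0.8,-0.0,0.3,-0.0,0.0,-0.0],[0,0.8,-0.0,0.3,0.0,0.0,-0.0],[0,0.8,-0.0,0.3,-0.0,0.0,-0.0]]
```

>>> {"method": "send_rows", "body": {
  "plan": [
    [0,0.8,0,0,0,0,0],
    [0,0.8,0,0,0,0,0],
    [0,0.8,0,0,0,0,0],
    [0,0.8,0,0,0,0,0],
    [0,0.8,0,0,0,0,0],
    [0,0.8,0,0,0,0,0],
    [0,0,0,0,0,0,0],
    [0,0,0,0,0,0,0]
  ]
}}

```text
time_s: 16.45
tool_pos: [0.5567, 0.0357, 0.0661]
tool_rot: [180.0, 0.0, -18.2]
force: [-0.2, 0.1, 0.2]
grip_width: 0.0003
```

Run:
```python
from h import *
for i in range(2):
    o=env.get_obs();print(o['time_s'],o['tool_pos'],o['force'])
    snap('wrist')
o=env.get_obs();print(o['time_s'],o['tool_pos'],o['force'])
```

```text
16.45 [0.55674091 0.03570768 0.06606869] [-0.15405112  0.14495862  0.19470314]
16.5 [0.55675246 0.0357325  0.06609924] [0.58963077 0.71264613 0.3955657 ]
16.55 [0.55671917 0.03573274 0.06609192] [0.03921648 0.24790126 0.03621871]
```

>>> {"method": "send_rows", "body": {
  "plan": [
    [0,0.7,0,0,0,0,0],
    [0,0.7,0,0,0,0,0],
    [0,0.6,0,0,0,0,0],
    [0,0,0,0,0,0,0],
    [0,0,0,0,0,0,0]
  ]
}}

```text
time_s: 17.05
tool_pos: [0.5584, 0.0349, 0.066]
tool_rot: [180.0, 0.0, -18.2]
force: [-2.0, -0.5, 0.5]
grip_width: 0.0001
```

>>> {"method": "send_rows", "body": {
  "plan": [
    [0,-3,0,0,0,0,0],
    [0,-5,0,0,0,0,0],
    [0,-8,0,0,0,0,0],
    [0,0,0,-22,0,0,0],
    [0,0,0,-22,0,0,0],
    [0,-20,12.5,-35,0,0,0],
    [0,-20,12.5,-35,0,0,0],
    [0,-20,12.5,-35,0,0,0],
    [0,-20,12.5,-35,0,0,0],
    [0,0,0,0,0,0,0],
    [0,0,0,0,0,0,0]
  ]
}}

```text
time_s: 18.15
tool_pos: [0.4518, 0.0177, 0.2511]
tool_rot: [180.0, -0.2, -18.2]
force: [0.0, -0.3, -0.7]
grip_width: 0.0005
```

Run:
```python
from h import *
o=env.get_obs();print(o['time_s'],o['tool_pos'],o['tool_rot'])
for i in range(2): print(gap(snap('wrist')));measure('r8.png')
cv2.imwrite('pics/r8c.png',cv2.resize(cv2.imread('pics/r8.png')[330:500,330:530],None,fx=3,fy=3))
a=(*o['tool_pos'],o['tool_rot'][2]);k=(.506,-.327);y=-60
v=(k[0]-.09*np.cos(np.radians(y)),k[1]-.09*np.sin(np.radians(y)),.22,y);print(v);rows(line(a,v,8))
```

```text
18.15 [0.45184639 0.0176514  0.25107109] [179.99659295  -0.18205853 -18.18028773]
('line dir -130.75 tip ang -130.57 axis-off mm 0.22 npts 781', 'hub-c', [(np.float64(0.09), np.float64(-0.24))])
centre (np.float64(0.5425110400924713), np.float64(-0.01232001901429261)) 0.0669740515531141 0.5507338838244551 64
bright 0.03 0.045 -130.52526426863886 238.54054054054055
bright 0.045 0.055 -130.584867216749 238.28
bright 0.055 0.065 -130.60763950105783 238.0
clip 0.0715 0.074 -130.3379602991945 w deg 2.5
clip 0.0765 0.0795 -130.2971820448878 w deg 6.0
('line dir -130.76 tip ang -130.63 axis-off mm 0.15 npts 783', 'hub-c', [(np.float64(0.04), np.float64(-0.25))])
centre (np.float64(0.5431390318813978), np.float64(-0.01244851331794114)) 0.06721176779632801 0.639514056223279 63
bright 0.03 0.045 -130.55317199500746 238.35135135135135
bright 0.045 0.055 -130.60999790371682 238.12
bright 0.055 0.065 -130.62800231718728 237.8
clip 0.0715 0.074 -130.30643578238923 w deg 2.75
clip 0.0765 0.0795 -130.2578980829421 w deg 6.25
(np.float64(0.461), np.float64(-0.24905771365940055), 0.22, -60)
[[0,12.0,31.3,1.5,0.001,0.003,0.092],[0,14.3,30.1,3.9,0.0,-0.0,0.091],[0,17.0,28.7,3.9,-0.0,-0.0,0.091],[0,19.5,27.0,3.9,0.0,-0.0,0.091],[0,21.9,25.2,3.9,0.0,-0.0,0.091],[0,24.1,23.1,3.9,0.0,-0.0,0.091],[0,26.1,20.8,3.9,0.0,-0.0,0.091],[0,27.9,18.3,3.9,0.0,-0.0,0.091]]
```

View pics/r8c.png

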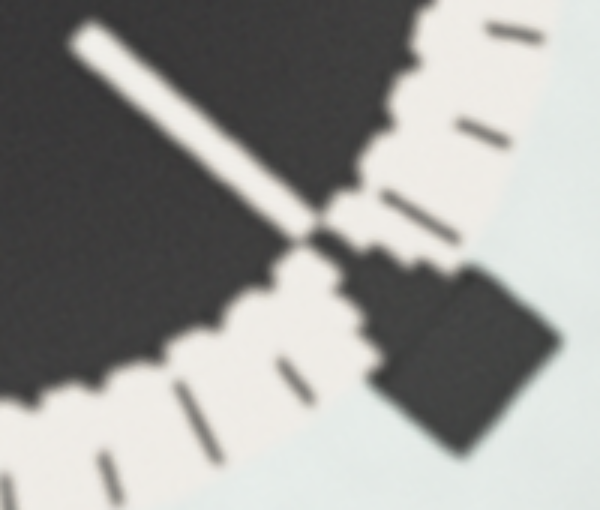

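The index end (305,225 in the crop) points straight into the clip's tip, with a 0.3° (0.4 mm) error. Now to the key.

>>> {"method": "send_rows", "body": {
  "plan": [
    [0,12,31.3,1.5,0,0,0.092],
    [0,14.3,30,3.9,0,0,0.091],
    [0,17,28.7,3.9,0,0,0.091],
    [0,19.5,27,3.9,0,0,0.091],
    [0,21.9,25.2,3.9,0,0,0.091],
    [0,24,23,3.9,0,0,0.091],
    [0,26,20.8,3.9,0,0,0.091],
    [0,28,18.3,3.9,0,0,0.091],
    [0,0,0,0,0,0,0],
    [0,0,0,0,0,0,0]
  ]
}}

```text
time_s: 19.35
tool_pos: [0.4611, -0.249, 0.2196]
tool_rot: [179.9, 0.2, -60.0]
force: [0.5, 0.2, -1.1]
grip_width: 0.0005
```

Run:
```python
from h import *
o=env.get_obs();print(o['time_s'],o['tool_pos'],o['tool_rot'],o['force'],o['qpos'])
im=snap('wrist','w9.png');print(proj('wrist',(.506,-.327,.067)))
for q in('key_top','key_box'):
    for f in find('wrist',q,3):print(q,f,atz('wrist',f[1],f[2],.067))
```

```text
19.35 [ 0.46108742 -0.24899882  0.21960956] [179.93260466   0.18670309 -59.97155701] [ 0.50573536  0.23610647 -1.07647624] [  34.27834489    3.72518295   -9.15715176  100.75777044    0.55827085
   75.75679449 -124.97049017]
[316.45621733 102.0299076 ]
key_top (0.82, np.float64(316.9), np.float64(98.9), [297, 74, 341, 121]) [ 0.50725932 -0.32867042  0.067     ]
key_top (0.61, np.float64(584.3), np.float64(119.5), [563, 97, 610, 140]) [ 0.32919505 -0.41549586  0.067     ]
key_top (0.55, np.float64(533.8), np.float64(350.4), [517, 345, 549, 354]) [ 0.24437953 -0.24572471  0.067     ]
key_box (0.7, np.float64(524.2), np.float64(310.2), [468, 256, 586, 377]) [ 0.27424907 -0.27135699  0.067     ]
key_box (0.69, np.float64(559.6), np.float64(117.8), [476, 41, 640, 190]) [ 0.34580366 -0.40743787  0.067     ]
key_box (0.67, np.float64(316.4), np.float64(99.1), [243, 23, 390, 176]) [ 0.50773976 -0.32838308  0.067     ]
```

View pics/w9.png

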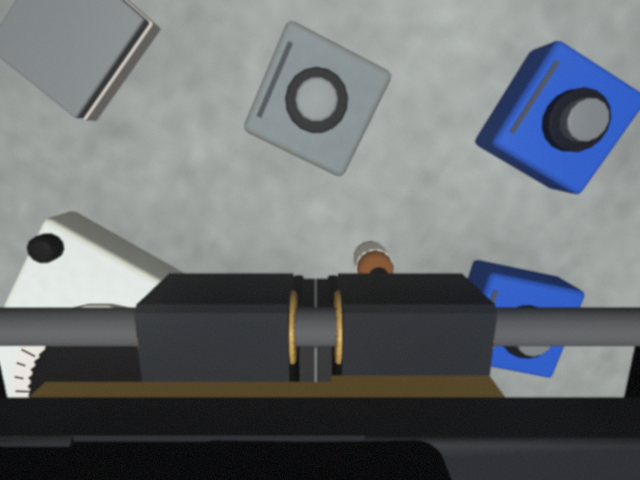

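The wrist view shows the grey key box with its light key at (317,99), beside the slide box and the blue look-alikes. This matches the top and scene triangulation to 2 mm (height 0.0677 m).

Run:
```python
from h import *
print(tri(ray('wrist',316.9,98.9),ray('top',438.4,227.8)))
o=env.get_obs();a=(*o['tool_pos'],o['tool_rot'][2]);b=(.5068,-.328,.14,-60);c=(.5068,-.328,.085,-60)
rows(line(a,b,4)+line(b,c,3))
```

```text
[ 0.50780381 -0.32936298  0.05774806]
[[0,23.1,0.4,20.2,0.0,0.001,0.001],[0,23.1,0.4,20.2,0.0,-0.0,0.001],[0,23.1,0.4,20.2,-0.0,-0.0,0.001],[0,23.1,0.4,20.2,0.0,-0.0,0.001],[0,0.0,-0.0,18.3,0.0,0.0,0.0],[0,0.0,-0.0,18.3,0.0,0.0,0.0],[0,0.0,-0.0,18.3,0.0,0.0,0.0]]
```

>>> {"method": "send_rows", "body": {
  "plan": [
    [0,23,0.4,20,0,0,0],
    [0,23,0.4,20,0,0,0],
    [0,23,0.4,20,0,0,0],
    [0,23,0.4,20,0,0,0],
    [0,0,0,18,0,0,0],
    [0,0,0,18,0,0,0],
    [0,0,0,18,0,0,0],
    [0,0,0,0,0,0,0],
    [0,0,0,0,0,0,0]
  ]
}}

```text
time_s: 20.4
tool_pos: [0.5067, -0.3286, 0.0877]
tool_rot: [-180.0, 0.0, -59.8]
force: [0.1, -0.4, 1.1]
grip_width: 0.0002
```

>>> {"method": "send_rows", "body": {
  "plan": [
    [0,0,0,7,0,0,0],
    [0,0,0,7,0,0,0],
    [0,0,0,5,0,0,0],
    [0,0,0,2,0,0,0],
    [0,0,0,0,0,0,0],
    [0,0,0,0,0,0,0]
  ]
}}

```text
time_s: 21.0
tool_pos: [0.506, -0.3294, 0.0666]
tool_rot: [180.0, 0.0, -59.9]
force: [-0.6, 0.9, 2.7]
grip_width: 0.0007
```

Contact at z≈0.067 as expected. Pressing down.

>>> {"method": "send_rows", "body": {
  "plan": [
    [0,0,0,2,0,0,0],
    [0,0,0,2,0,0,0],
    [0,0,0,2,0,0,0],
    [0,0,0,1,0,0,0],
    [0,0,0,0,0,0,0],
    [0,0,0,0,0,0,0]
  ]
}}

```text
time_s: 21.6
tool_pos: [0.5064, -0.3296, 0.0613]
tool_rot: [-180.0, -0.0, -59.9]
force: [-5.1, 2.8, 12.7]
grip_width: 0.0003
```

At z=0.0613 with 12.7 N, well past the 5 N needed, the key is on its stop. One small extra press, then straight up.

>>> {"method": "send_rows", "body": {
  "plan": [
    [0,0,0,1,0,0,0],
    [0,0,0,0,0,0,0],
    [0,0,0,0,0,0,0]
  ]
}}

```text
time_s: 21.9
tool_pos: [0.5064, -0.3297, 0.0612]
tool_rot: [-180.0, -0.0, -59.9]
force: [-6.8, 3.8, 16.9]
grip_width: 0.0003
```

>>> {"method": "send_rows", "body": {
  "plan": [
    [0,0,0,-10,0,0,0],
    [0,0,0,-20,0,0,0],
    [0,0,0,-40,0,0,0],
    [0,0,0,-40,0,0,0],
    [0,0,0,-40,0,0,0],
    [0,0,0,0,0,0,0],
    [0,0,0,0,0,0,0]
  ]
}}

```text
time_s: 22.6
tool_pos: [0.5067, -0.3299, 0.2091]
tool_rot: [-179.9, -0.1, -59.9]
force: [-0.5, 0.3, -1.2]
grip_width: 0.0003
```

Run:
```python
from h import *
o=env.get_obs();print(o['time_s'],o['tool_pos'],o['force'])
b=snap('top','t9.png');cv2.imwrite('pics/t9c.png',cv2.resize(b[140:290,190:490],(800,400),interpolation=cv2.INTER_CUBIC)[:,:,::-1])
```

```text
22.6 [ 0.50672828 -0.32994913  0.20910533] [-0.46933194  0.29266159 -1.19269964]
```

View pics/t9c.png

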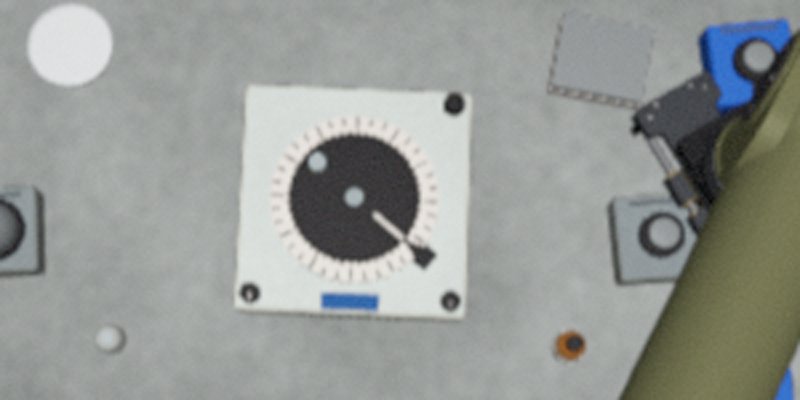

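The final top view shows the index line running straight into the clip at (412,245). The loose things in view are in place, the key has sprung back, and the tool is high above everything. Handing in.

```bash
python3 -c "
from cell import env
print(env.sign_off())"
```

```text
the job is handed in; nothing more can be done
None
```

The dial is set to the clip and the key was then pressed fully down. I handed the job in at about 22.7 s of the 51 s allowed.

- **Dial:** I pushed it about 181° clockwise by the stud with the closed fingers, then trimmed it. The last close-up put the index at −130.6° and the clip at −130.3°, about 0.4 mm apart at the tip. The clip read about −130.0° to −130.4° throughout, so it did not move.
- **Key:** I pressed it once, after the dial was set. It went from contact at z = 0.067 m down to 0.061 m, reaching 17 N against its stop. The arm then rose to z = 0.21 m.
- **Final view:** The last top picture still shows the index on the clip. The cap, bottle, objective, dish and slide box stand where they did. The mouse and the tube stand were not in that crop, but the arm never came down near them.

**Checks that disagreed:**
- One trim reading showed the dial had come back about 0.8°. I could not explain this, so I pushed again and measured twice more.
- Finding the key's height from the wrist and top views gave 0.058 m, a poor result because the two rays were nearly parallel. I went by the scene and top value of 0.068 m, which the contact height bore out.

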